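Set a brass reed-plate blank to the scribed line and clamp it

TASK

Set the brass blank for drilling: with light fingertip pressure on its top, slide it along the bed of the jig until its far end lies exactly on the scribed line, then fold the clamp lever all the way down so that its rubber foot holds the blank there. Touch down slowly and press only as hard as the sliding needs, since hard pressure scores the polished brass, and leave the other things on the cabinet where they are.

Things in the scene. Friction and masses are not known exactly. Their poses are not given: they have to be found in the camera images.
- jig: Drilling jig, fixed: wooden board 252 x 112 x 14 mm with aluminium bars round a shallow bed, jig x -100 to +112, y -29 to +29 mm; bed floor z 14, rail tops z 20.5 mm. Origin: centre of the underside; +x runs along the bed to the line end, away from the robot. Two spring plungers in the right rail push the blank to the left. A clamp bracket stands on the left (+y) rail at x 56, up to z 62 mm.
- blank: Polished brass plate, dark slots, 160 x 56 x 6 mm, 0.45 kg, flat in the bed, top 0.5 mm below the rails; origin: centre of underside, x along it like the jig's. No finger fits behind it (1 to 9 mm to the bar): touch its top (near part, x -75 to -35 mm) slower than 8 mm/s, press and drag. Side plungers brake it: under 4 to 7 N fingers slip, 8 to 10 N is right, over 25 N, even a knock, scores it.
- blank_edge (a point): Middle of the blank's far end, at its top edge (80 mm along x and 6 mm up from the blank's origin). This end must come onto the line.
- scribed_line (a point): Middle of the dark scribed line, 1.2 mm wide, straight across both rail tops and the bed floor (along the jig's y) at jig x 86 mm, z 20.5 mm. Axes as the jig's. The blank's end starts 17 to 25 mm short of it. There is no stop at the line; the bed runs on 26 mm past it.
- clamp_lever (a joint): Angle of the steel hold-down lever: 0 = down, level across the bed, at its stop; starts raised, 0.8 to 1.1 rad. Pivot line parallel to jig x, at jig y 43, z 52.5 mm; down, it points to jig -y. Stiff pivot: it stays where left; 4 N at the ball moves it, 8 N over the last 4 mm of the foot's travel.
- ball (a point): Centre of the black ball knob, 26 mm across, on the lever's free end, 92 mm from the pivot: at jig x 56, y 43 - 92 cos(angle), z 52.5 + 92 sin(angle) mm. Pinch it from above along the jig's x and carry it down its arc (it turns between the fingers), or push it down.
- clamp_foot: Round rubber foot, 18 mm across, on a sprung spindle under the lever, 43 mm from the pivot; with the lever down it stands on the blank at jig x 56, y 0 mm and presses with about 6 N. Origin: centre of its underside.
- finished_plate_a: Finished brass reed plate, 157 x 46 x 4 mm, lying to the left of the jig; bystander. Origin: centre of its underside.
- finished_plate_b: Second finished brass reed plate, 157 x 48 x 4 mm, beside the first; bystander. Origin: centre of its underside.
- brush: Wooden-backed brass-wire brush, 120 x 34 x 30 mm, bystander. Origin: centre of its underside.
- pencil: Short thick red pencil, 84 mm long, 9 mm thick, bystander. Origin: under its middle.

How it is judged:
By the outcome, as a careful person would: the job done as asked, in the order asked, and still so for the second after the job is handed in, with the robot touching nothing.
It also fails if it takes over 58 s, if anything falls off the work surface, if the arm or the gripper's body presses on something with over 40 N, if the wrist force passes 120 N, or if a joint passes its speed limit or range.

ROBOT

A 6-joint arm with a two-finger parallel gripper is mounted at the origin on a cart in front of the work surface, level with it; the furniture and walls round the work are solid. World frame = base frame: x ahead of the robot, y to its left, z up, the work surface at z = 0. Lengths are in m, angles in rad, forces in N, time in s.
With the tool pointing down it reaches from about 0.225 to 0.875 m from the base axis. Payload 3.4 kg.
Tool frame: the origin (TCP) lies at the very end of the fingers, on their centre line; the grasp point (between the pads) lies 19 mm behind it; z points along the fingers, y is the line along which they close (so a half turn about z gives the same grasp; the last joint's range is limited). The gripper opens to 85 mm and grips with 20 to 120 N. Pads are 22 mm wide; open, the fingers measure 114 mm over their backs; the gripper's body (76 mm by 85 mm) begins 54 mm behind the grasp point. The pads swing forward as they close: fully open they stand 13 mm farther back than shut.
Start: joints at [-1.365, 0.276, 1.505, -0, 1.361, -0.121], TCP at [0.185, -0.545, 0.231] pointing down, gripper open.
Joint ranges: [-2.89, 2.89], [-0.75, 2.08], [0.22, 2.7], [-1.18, 4.32], [0.11, 2.71], [-2.7, 2.7]. Speed limits (rad/s): [2.57, 2.57, 3.14, 3.14, 3.14, 3.14].

INTERFACE

Orientations are given as a unit quaternion [w, x, y, z].
In Python, from rig import readout, vision, manip gives the robot as it stands.
- The arm moves only by the shell command python3 -m handwheel 'ROWS' [FORCE]. ROWS is JSON, a list of rows, each a list of 3 entries, a list of its own where there are three numbers: the shift along the tool's x, y, z in mm, then the turn, a rotation vector about the tool's x, y, z in units of 6 degrees (1.0 is 6 degrees), then the closure, from -1 (fully open) to 1 (shut), so that 0 is half open. A call has 1 to 20 rows; each row shifts and turns the commanded pose from where the row before left it, along the tool's axes as they then stand; what a row does not reach is not made up. A row lasts 1/8 s, in which the tool goes at most 62.5 mm and 10.7 degrees, less where a joint would pass 70% of its speed; a pose out of reach is approached as far as the arm can. A call is refused whole if a number of a shift passes 62.5 or a number of a turn 1, either way. A call with a gripper value outside its range is refused whole. The fingers move at their own pace and stop on an object; FORCE is the grip in N (left out, the last holds). Time passes only in rows, so rows that do not move let the fingers close. It gives the time, the measured TCP pose, the force, the opening and the grip force at its end, in the units of the state.
- readout.get_state(): the state, without advancing time (a new reading comes with each control period).
- vision.get_image(name): name is "scene" or "side" or "wrist"; returns the picture (400x640x3 uint8, blue, green, red); there is no depth.
- vision.camera_params(name): a dict with "intrinsics" (3x3 intrinsics, pixels), "rvec" (rotation vector, rad) and "tvec" (3), from world to camera coordinates, as OpenCV has them; the wrist camera has in their place "hand_eye" (4x4, takes a point from camera to tool coordinates, whose origin is the TCP and whose axes are the flange's). Camera axes: x right, y down, z forward; pixel columns grow to the right and rows downward; lengths in m; the calibration is good to about 2 mm. A picture is of the moment at which its call begins: read the wrist's pose just before it. camera_params takes no time and is no camera call.
- manip.sign_off(): hands the job in; it is judged then, once.
The state is a dict: "clock": time; "qpos": joint angles; "qd": joint speeds; "effort": joint torques, N m; "position": TCP position; "ee_rot": TCP orientation; "contact_force": force on the tool from outside, world axes, zero at the start; "moment": the same for the moment, N m; "width": finger opening in m; "gripper_force": force on a finger pad.
Only numpy, scipy, OpenCV 4.12 (cv2) and the standard library are available. Lean on these libraries where they do the work, as an engineer would, in place of code of your own. Each camera call takes 0.05 s, during which the arm holds its last target. There are 200 camera calls.

## Working session

There is one attempt and no reset: what is moved stays moved. The work goes in short steps, Python scripts to look and compute and a shell command to move; the robot and the scene stay as the last step left them, time stands still between calls to the robot, and variables do not carry over. Pictures are saved under pics/ and viewed, at most 13 in all, crops included, and the job is handed in when it is done.

```bash
mkdir -p pics; ls; cat > h.py <<'E'
import numpy as np, cv2
from rig import readout, vision, manip
def cam(n):
    p=vision.camera_params(n); K=np.array(p["intrinsics"],float)
    if n=="wrist": 
        s=readout.get_state(); w,x,y,z=s["ee_rot"]
        from scipy.spatial.transform import Rotation as R
        T=np.eye(4);T[:3,:3]=R.from_quat([x,y,z,w]).as_matrix();T[:3,3]=s["position"]
        C=T@np.array(p["hand_eye"]); Rm=C[:3,:3].T; t=-Rm@C[:3,3]
    else: Rm=cv2.Rodrigues(np.array(p["rvec"],float))[0]; t=np.array(p["tvec"],float).ravel()
    return K,Rm,t
def ray(c,uv,z):
    K,Rm,t=c; d=Rm.T@np.linalg.solve(K,[uv[0],uv[1],1]); o=-Rm.T@t
    return o+d*(z-o[2])/d[2]
def proj(c,P):
    K,Rm,t=c; q=K@(Rm@np.array(P,float)+t); return q[:2]/q[2]
E
python3 - <<'E'
from h import *
s=readout.get_state(); print({k:np.round(v,3) for k,v in s.items()})
for n in("scene","side"):
    cv2.imwrite(f"pics/{n}0.png",vision.get_image(n)); c=cam(n); print(n,c[0].round(1).tolist(),(-c[1].T@c[2]).round(3),c[1][2].round(2))
print(vision.camera_params("wrist"))
E
```

```text
pics
{'clock': np.float64(0.0), 'qpos': array([-1.365,  0.277,  1.506,  0.   ,  1.361, -0.121]), 'qd': array([-0.001,  0.   ,  0.002,  0.   ,  0.   ,  0.   ]), 'effort': array([-1.0000e-03, -4.1678e+01, -2.4581e+01, -0.0000e+00,  1.1000e-02,
        0.0000e+00]), 'position': array([ 0.184, -0.544,  0.23 ]), 'ee_rot': array([-0.001,  0.987,  0.163, -0.   ]), 'contact_force': array([ 1.302, -0.08 , -0.259]), 'moment': array([-0.014,  0.028, -0.048]), 'gripper_force': np.float64(0.0), 'width': np.float64(0.085)}
scene [[386.8, 0.0, 319.5], [0.0, 386.8, 195.0], [0.0, 0.0, 1.0]] [0.064 0.462 0.604] [ 0.55 -0.55 -0.62]
side [[396.1, 0.0, 321.1], [0.0, 396.1, 202.3], [0.0, 0.0, 1.0]] [ 0.545 -0.7    0.652] [-0.03  0.77 -0.64]
{'intrinsics': array([[297.08562583,   0.        , 321.49826926],
       [  0.        , 297.08562583, 194.6614785 ],
       [  0.        ,   0.        ,   1.        ]]), 'hand_eye': array([[ 6.14491973e-04, -9.64112669e-01, -2.65492721e-01,
         6.74525015e-02],
       [ 9.99999807e-01,  5.67867346e-04,  2.52375102e-04,
        -4.96817746e-05],
       [-9.25533867e-05, -2.65492824e-01,  9.64112831e-01,
        -1.43133071e-01],
       [ 0.00000000e+00,  0.00000000e+00,  0.00000000e+00,
         1.00000000e+00]])}
```

View pics/scene0.png

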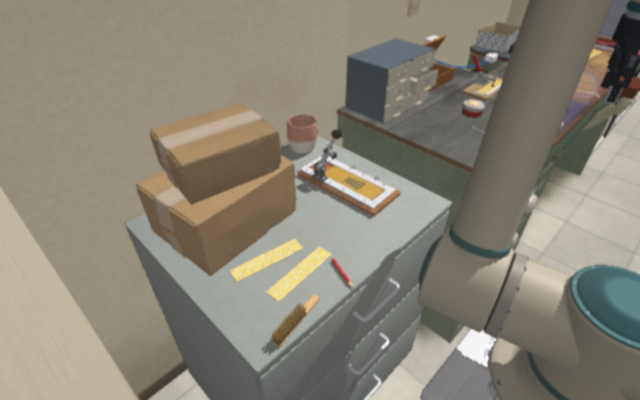

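View pics/side0.png

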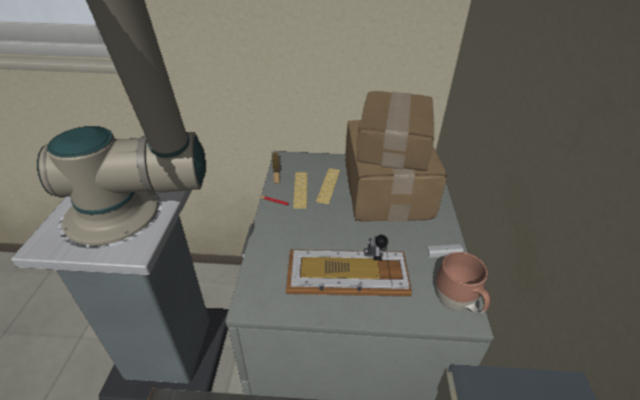

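The side view shows the jig at px (287–411, 250–295), with the raised lever and its ball at (381,241). The plates, brush and pencil sit well to the left of it, and the mug is to the right at (462,280). I'll get a rough jig pose from the board corners.

```bash
python3 - <<'E'
from h import *
c=cam("side")
P=[ray(c,p,.010)[:2] for p in [(287,292),(411,294),(407,250),(292,250)]]
P=np.array(P); print(P.round(3)); ctr=P.mean(0); print("ctr",ctr.round(3),[np.linalg.norm(P[i]-P[(i+1)%4]).round(3) for i in range(4)])
d=P[1]-P[0]+P[2]-P[3]; a=np.arctan2(d[1],d[0]); print("yaw deg",np.degrees(a))
s=readout.get_state(); w,x,y,z=s["ee_rot"]
from scipy.spatial.transform import Rotation as R
M=R.from_quat([x,y,z,w]).as_matrix(); print(M.round(3))
print("camera over tool x: delta to ctr in tool", (M.T@(np.r_[ctr,.23]-s["position"])*1000).round(0))
E
```

```text
[[ 0.46  -0.213]
 [ 0.706 -0.2  ]
 [ 0.711 -0.079]
 [ 0.456 -0.099]]
ctr [ 0.583 -0.148] [np.float64(0.247), np.float64(0.12), np.float64(0.255), np.float64(0.114)]
yaw deg 3.6509241626010205
[[ 0.947  0.321 -0.   ]
 [ 0.321 -0.947  0.002]
 [ 0.    -0.002 -1.   ]]
camera over tool x: delta to ctr in tool [ 505. -247.    1.]
```

```bash
python3 -m handwheel '[[[56,-27,0],[0,0,0],1],[[56,-27,0],[0,0,0],1],[[56,-27,0],[0,0,0],1],[[56,-27,0],[0,0,0],1],[[56,-27,0],[0,0,0],1],[[56,-27,0],[0,0,0],1],[[56,-27,0],[0,0,0],1],[[56,-27,0],[0,0,0],1],[[56,-27,0],[0,0,0],1]]'
python3 -m handwheel '[[[0,0,0],[0,0,-1],1],[[0,0,0],[0,0,-1],1],[[0,0,0],[0,0,-1],1],[[0,0,0],[0,0,-1],1],[[0,0,0],[0,0,-1],1],[[0,0,0],[0,0,-1],1],[[0,0,0],[0,0,-1],1],[[0,0,0],[0,0,-1],1],[[0,0,0],[0,0,-1],1],[[0,0,0],[0,0,-1],1],[[0,0,0],[0,0,-1],1],[[0,0,0],[0,0,-1],1],[[0,0,0],[0,0,-0.5],1],[[0,0,0],[0,0,0],1],[[0,0,0],[0,0,0],1]]'
python3 - <<'E'
from h import *
c=cam("wrist"); im=vision.get_image("wrist"); cv2.imwrite("pics/w1.png",im)
s=readout.get_state();print(s["clock"],s["position"],s["ee_rot"],s["contact_force"],s["qpos"].round(2) if hasattr(s["qpos"],"round") else s["qpos"])
E
```

```text
clock: 1.23
position: [0.585, -0.151, 0.2309]
ee_rot: [0.0, 0.987, 0.163, -0.0]
contact_force: [0.8, -0.2, -0.5]
width: -0.0002
gripper_force: 0.0
clock: 3.1
position: [0.5838, -0.1526, 0.231]
ee_rot: [-0.0, 0.684, 0.729, -0.0]
contact_force: [0.1, -0.8, 0.3]
width: -0.0
gripper_force: 0.0
3.15 [ 0.58380546 -0.1526218   0.23109379] [-1.62608940e-04  6.83961158e-01  7.29518401e-01 -1.03607958e-04] [-0.1187345  -0.20238109  0.38738619] [-0.37  0.32  1.44 -0.    1.38 -0.44]
```

View pics/w1.png

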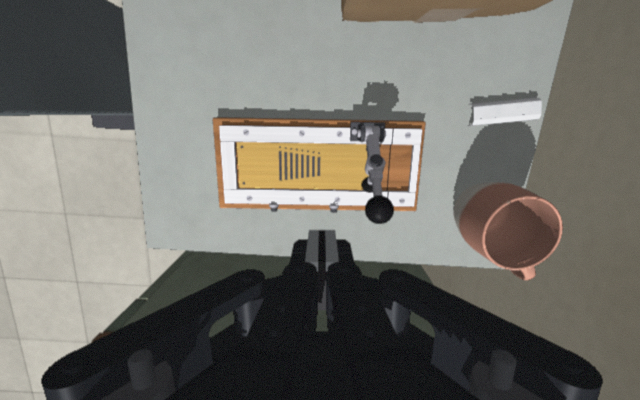

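The wrist view shows the jig square-on. The board is at px (215–425, 118–212), the dark scribed line near column 391, the plunger tips at (274,207) and (334,208), and the ball at (379,209). The lever partly hides the blank's end. Next I'll measure the bed, line and blank end.

```bash
cat > meas.py <<'E'
from h import *
c=cam("wrist"); im=vision.get_image("wrist")
hsv=cv2.cvtColor(im,cv2.COLOR_BGR2HSV)
sub=np.zeros(im.shape[:2],np.uint8); sub[100:225,200:440]=255
def quad(m,z,nm):
    cs,_=cv2.findContours(m,cv2.RETR_EXTERNAL,cv2.CHAIN_APPROX_NONE); k=max(cs,key=cv2.contourArea)
    r=cv2.minAreaRect(k); b=cv2.boxPoints(r); P=np.array([ray(c,p,z) for p in b])[:,:2]
    L=[np.linalg.norm(P[i]-P[(i+1)%4])*1000 for i in range(4)]
    i=int(np.argmax(L)); d=P[(i+1)%4]-P[i]; d*=np.sign(d[0]); print(nm,b.round(1).tolist(),np.round(L,1),"ctr",P.mean(0).round(4),"yaw",np.degrees(np.arctan2(d[1],d[0])).round(2))
col=cv2.inRange(hsv,(3,90,60),(32,255,255))&sub
quad(cv2.morphologyEx(col,cv2.MORPH_CLOSE,np.ones((15,15))),.014,"board")
bed=col.copy(); bed[:138]=0;bed[195:]=0;bed[:,:228]=0;bed[:,417:]=0
quad(cv2.morphologyEx(bed,cv2.MORPH_OPEN,np.ones((5,5))),.0205,"bed")
yel=cv2.inRange(hsv,(18,90,90),(32,255,255))&sub
quad(cv2.morphologyEx(yel,cv2.MORPH_OPEN,np.ones((5,5))),.020,"blank")
g=cv2.cvtColor(im,cv2.COLOR_BGR2GRAY).astype(int)
for r in (131,132,133,134,135,136,138,195,197,199,201,160,170,180,150):
    print(r,g[r,383:400].tolist())
for r in (146,150,155,160,165,170,175,180,184): print("h",r,hsv[r,360:394,0].tolist(),)
cv2.imwrite("pics/w_crop.png",cv2.resize(im[110:220,330:430],None,fx=5,fy=5,interpolation=cv2.INTER_NEAREST))
blk=cv2.inRange(g.astype(np.uint8),0,40)&sub; blk[:195]=0
mm=cv2.moments(blk); print("ball px",mm["m10"]/mm["m00"],mm["m01"]/mm["m00"],cv2.boundingRect(blk))
E
python3 meas.py
```

```text
board [[211.5, 207.0], [213.0, 117.0999984741211], [424.1000061035156, 120.80000305175781], [422.5, 210.6999969482422]] [111.4 248.1 111.7 269. ] ctr [ 0.5793 -0.1481] yaw 2.68
bed [[235.1999969482422, 187.6999969482422], [236.0, 141.89999389648438], [366.29998779296875, 144.10000610351562], [365.5, 190.0]] [ 55.9 153.5  55.9 160. ] ctr [ 0.5588 -0.1491] yaw 2.72
blank [[236.3000030517578, 187.60000610351562], [237.10000610351562, 141.89999389648438], [366.29998779296875, 144.10000610351562], [365.5, 189.89999389648438]] [ 55.8 152.4  55.8 158.9] ctr [ 0.5595 -0.1491] yaw 2.72
131 [50, 73, 138, 217, 236, 238, 239, 239, 229, 155, 168, 231, 239, 238, 238, 237, 238]
132 [54, 81, 134, 211, 235, 237, 237, 239, 230, 155, 185, 232, 239, 237, 237, 236, 236]
133 [57, 85, 135, 209, 235, 237, 237, 238, 227, 156, 191, 231, 236, 235, 235, 236, 235]
134 [54, 86, 135, 211, 234, 235, 235, 235, 224, 156, 191, 232, 235, 235, 234, 234, 234]
135 [53, 83, 143, 224, 234, 233, 233, 235, 223, 148, 194, 231, 234, 232, 233, 233, 234]
136 [53, 95, 163, 228, 237, 235, 235, 236, 222, 152, 210, 235, 234, 233, 234
[... 1562 characters left out ...]
14, 13, 14]
h 170 [20, 19, 20, 20, 18, 13, 116, 116, 120, 131, 131, 130, 120, 116, 120, 125, 113, 120, 132, 132, 105, 120, 3, 13, 13, 14, 13, 13, 12, 13, 13, 13, 13, 14]
h 175 [20, 20, 20, 20, 20, 20, 19, 19, 18, 18, 120, 126, 135, 108, 132, 135, 128, 135, 125, 105, 132, 124, 5, 13, 14, 13, 14, 15, 13, 13, 13, 14, 13, 13]
h 180 [20, 20, 20, 18, 24, 128, 125, 108, 129, 120, 98, 120, 120, 115, 120, 125, 129, 130, 120, 120, 128, 8, 13, 13, 14, 13, 13, 13, 14, 13, 13, 13, 13, 13]
h 184 [20, 19, 27, 78, 105, 135, 30, 120, 108, 115, 129, 130, 114, 120, 135, 130, 124, 120, 128, 120, 9, 13, 13, 13, 13, 13, 13, 12, 14, 14, 14, 14, 14, 13]
ball px 378.8723404255319 208.6247582205029 (366, 196, 27, 27)
```

View pics/w_crop.png

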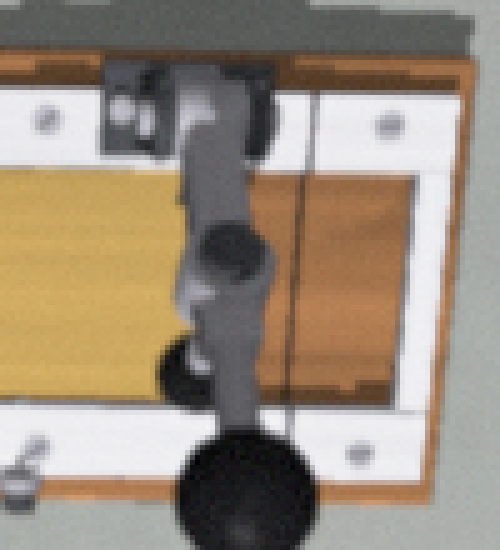

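```bash
cat > m2.py <<'E'
from h import *
c=cam("wrist"); im=vision.get_image("wrist"); hsv=cv2.cvtColor(im,cv2.COLOR_BGR2HSV); g=cv2.cvtColor(im,cv2.COLOR_BGR2GRAY).astype(float)
def fit(px,z):
    P=np.array([ray(c,p,z)[:2] for p in px]); vx,vy,x0,y0=cv2.fitLine(P.astype(np.float32),cv2.DIST_HUBER,0,.01,.01).ravel(); return np.array([x0,y0]),np.array([vx,vy])
S=hsv[...,1].astype(float)
def cross(v,th):  # subpixel first crossing
    i=np.argmax((v[:-1]<th)!=(v[1:]<th)); return i+(th-v[i])/(v[i+1]-v[i])
top=[(x,130+cross(S[130:150,x],85)) for x in range(255,345,5)]
bot=[(x,200-cross(S[180:201,x][::-1],85)) for x in list(range(240,265,4))+list(range(285,325,4))]
a,da=fit(top,.0205); b,db=fit(bot,.0205)
ln=[]
for r in list(range(131,138))+[195]:
    lo,hi=(387,398) if r<140 else (384,391); w=235-g[r,lo:hi]; w[w<10]=0; ln.append(((w*np.arange(lo,hi)).sum()/w.sum(),r))
l,dl=fit(ln,.0205)
ang=lambda d:np.degrees(np.arctan(d[1]/d[0])).round(2)
print("yaws rails",ang(da),ang(db),"line",ang(dl)-90*np.sign(ang(dl))) 
yaw=np.radians((ang(da)+ang(db))/2); ex=np.array([np.cos(yaw),np.sin(yaw)]); ey=np.array([-ex[1],ex[0]])
print("bed width mm",((a-b)@ey*1000).round(1))
yc=((a+b)@ey)/2; Q=l+dl*((yc-l@ey)/(dl@ey)); O=Q-.086*ex; print("line mid",Q.round(4),"jig O",O.round(4))
# near end of blank & bar
for r in range(148,188,6):
    v=S[r,222:246]; h=hsv[r,222:246,2]; print(r,v.astype(int).tolist(),h.tolist())
np.save("jig.npy",[O[0],O[1],yaw])
E
python3 m2.py
```

```text
yaws rails 2.67 2.67 line 2.709999
bed width mm 55.8
line mid [ 0.6656 -0.144 ] jig O [ 0.5797 -0.148 ]
148 [4, 3, 4, 4, 3, 3, 3, 3, 4, 5, 4, 4, 10, 50, 122, 129, 131, 132, 127, 123, 123, 131, 135, 135] [241, 236, 239, 238, 236, 235, 235, 236, 237, 238, 242, 234, 146, 81, 125, 203, 208, 203, 189, 180, 181, 193, 200, 204]
154 [3, 4, 3, 3, 3, 3, 2, 3, 3, 4, 3, 4, 10, 24, 126, 136, 135, 136, 134, 132, 135, 134, 133, 135] [241, 239, 240, 241, 237, 236, 235, 238, 235, 237, 242, 240, 173, 108, 140, 178, 204, 207, 207, 212, 209, 210, 207, 208]
160 [4, 4, 4, 3, 3, 3, 4, 3, 4, 5, 4, 4, 4, 4, 74, 134, 138, 132, 134, 134, 137, 137, 134, 135] [235, 242, 239, 239, 239, 236, 236, 235, 236, 236, 240, 241, 231, 135, 86, 129, 196, 214, 207, 211, 211, 209, 207, 209]
166 [7, 2, 2, 4, 3, 4, 4, 3, 3, 3, 2, 3, 5, 7, 81, 130, 129, 136, 136, 135, 135, 136, 136, 138] [228, 239, 239, 240, 240, 239, 237, 236, 236, 237, 237, 243, 238, 146, 110, 173, 213, 208, 206, 206, 208, 206, 206, 204]
172 [41, 3, 5, 3, 3, 3, 3, 3, 3, 3, 3, 3, 3, 4, 3, 117, 144, 137, 138, 135, 136, 136, 134, 132] [199, 237, 242, 237, 240, 239, 234, 236, 237, 237, 237, 240, 239, 178, 99, 113, 175, 205, 205, 204, 206, 205, 207, 209]
178 [67, 3, 4, 3, 2, 2, 3, 3, 3, 3, 3, 3, 3, 5, 7, 94, 141, 135, 135, 135, 135, 136, 133, 135] [198, 237, 242, 238, 240, 239, 237, 238, 237, 235, 239, 239, 242, 234, 141, 100, 159, 210, 215, 212, 213, 212, 214, 211]
184 [113, 41, 3, 3, 2, 2, 3, 2, 3, 3, 3, 3, 3, 4, 8, 36, 129, 133, 132, 137, 128, 115, 118, 129] [180, 211, 238, 240, 240, 241, 239, 237, 239, 236, 237, 239, 243, 240, 154, 85, 119, 190, 214, 207, 194, 168, 171, 199]
```

Jig origin is ≈(0.580,-0.148) with yaw 2.7°, and the rails and line agree. The blank's near end is about 184 mm from the line, so the travel is ≈24 mm. I'll go above the near part of the blank and descend to about 5 mm above it.

```bash
python3 -m handwheel '[[[1.5,-25,40],[0,0,0.17],1],[[1.5,-25,40],[0,0,0],1],[[1.5,-24,40],[0,0,0],1],[[0,0,40],[0,0,0],1],[[0,0,25],[0,0,0],1],[[0,0,12],[0,0,0],1],[[0,0,6],[0,0,0],1],[[0,0,2],[0,0,0],1],[[0,0,0],[0,0,0],1],[[0,0,0],[0,0,0],1]]'
python3 - <<'E'
from h import *
j=np.load("jig.npy"); s=readout.get_state(); ex=np.array([np.cos(j[2]),np.sin(j[2])]); d=np.array(s["position"])[:2]-j[:2]
print("jig xy mm",d@ex*1e3,d@[-ex[1],ex[0]]*1e3,s["position"],s["contact_force"])
c=cam("wrist"); cv2.imwrite("pics/w2.png",vision.get_image("wrist"))
E
```

```text
clock: 4.5
position: [0.5103, -0.1523, 0.027]
ee_rot: [0.001, 0.69, 0.724, 0.0]
contact_force: [-1.1, -0.1, -0.2]
width: 0.0002
gripper_force: 0.0
jig xy mm -69.56403547792235 -1.0462917811330121 [ 0.51028281 -0.15230342  0.02698576] [-1.10484235 -0.09628051 -0.17183542]
```

View pics/w2.png

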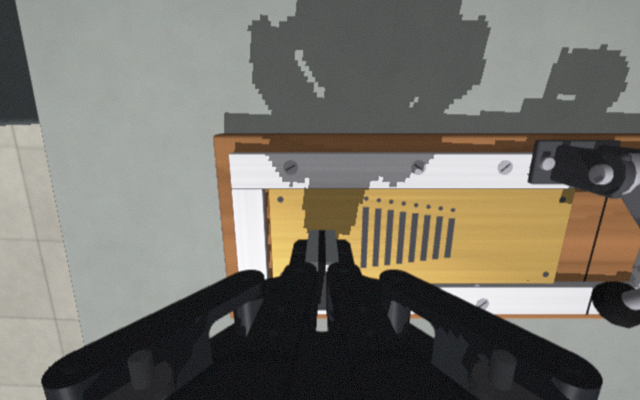

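From here I can see both the blank's far end (about px 557–573) and the scribed line (about px 585–605), so I can servo from this view. Now the slow touch-down.

```bash
python3 -m handwheel '[[[0,0,0.6],[0,0,0],1],[[0,0,0.6],[0,0,0],1],[[0,0,0.6],[0,0,0],1],[[0,0,0.6],[0,0,0],1],[[0,0,0.6],[0,0,0],1],[[0,0,0.6],[0,0,0],1],[[0,0,0.6],[0,0,0],1],[[0,0,0.6],[0,0,0],1]]'
cat > e.py <<'E'
from h import *
c=cam("wrist"); im=vision.get_image("wrist"); g=cv2.cvtColor(im,cv2.COLOR_BGR2GRAY).astype(float); hsv=cv2.cvtColor(im,cv2.COLOR_BGR2HSV)
H=hsv[...,0].astype(int); V=hsv[...,1]
j=np.load("jig.npy"); ex=np.array([np.cos(j[2]),np.sin(j[2])])
def fitl(px,z):
    P=np.array([ray(c,p,z)[:2] for p in px]); return cv2.fitLine(P.astype(np.float32),cv2.DIST_HUBER,0,.01,.01).ravel()
E=[]
for r in range(215,270,3):
    row=H[r,520:600]; w=np.where((row<17))[0]
    run=[k for k in range(76) if (row[k:k+4]<17).all()]
    if run: E.append((520+run[0]-.5,r))
L=[]
for r in list(range(166,186))+list(range(288,312)):
    lo,hi=(585,612) if r>250 else (596,622)
    w=225-g[r,lo:hi]; 
    k=np.argmax(w)
    if 0<w[k] and (w<60).sum()>15:
        q=slice(max(k-2,0),k+3); L.append((lo+(w[q].clip(0)*np.arange(lo,hi)[q]).sum()/w[q].clip(0).sum(),r))
print("E",[round(e[0]) for e in E],"L",[(round(l[0],1),l[1]) for l in L])
e=fitl(E,.020); l=fitl(L,.0205)
a=lambda f:np.degrees(np.arctan2(f[0],f[1]))
m=lambda f:f[2:]+f[:2]*((-.148-f[3])/f[1])
print("gap mm",((m(l)-m(e))@ex*1000).round(2),"line",m(l).round(4),"angles",a(e),a(l))
E
python3 e.py
```

```text
clock: 5.55
position: [0.5098, -0.1521, 0.0215]
ee_rot: [0.0, 0.69, 0.724, -0.0]
contact_force: [0.2, -0.5, -0.1]
width: 0.0001
gripper_force: 0.0
E [580, 580, 578, 578, 576, 576, 576, 574, 574, 574, 572, 572, 570, 570, 570, 568, 568, 568, 566] L [(np.float64(1194.7), 294), (np.float64(1195.0), 295), (np.float64(1195.0), 296), (np.float64(1194.2), 297), (np.float64(1195.0), 298), (np.float64(1194.0), 299), (np.float64(1194.5), 300), (np.float64(1193.0), 301), (np.float64(1193.0), 302), (np.float64(1193.0), 303), (np.float64(1194.5), 304), (np.float64(1194.5), 305), (np.float64(1193.0), 306), (np.float64(1195.0), 307), (np.float64(1195.0), 308), (np.float64(1193.0), 309), (np.float64(1192.3), 310), (np.float64(1195.0), 311)]
gap mm 342.54 line [ 0.9859 -0.148 ] angles 177.33047 140.55885
```

```bash
python3 -m handwheel '[[[0,0,0.5],[0,0,0],1],[[0,0,0.5],[0,0,0],1],[[0,0,0.5],[0,0,0],1],[[0,0,0],[0,0,0],1]]'
python3 - <<'E'
s=open("h.py").read()
t=open("e.py").read()
a=t.index("L=[]"); b=t.index('print("E"')
t=t[:a]+'''L=[]
for (x,r) in E:
    lo=int(x)+10; w=np.median(g[r,lo:lo+60])-g[r,lo:min(lo+45,632)]; k=int(np.argmax(w[2:-2]))+2; q=np.arange(k-2,k+3)
    if w[k]>20: L.append((lo+(w[q].clip(0)*q).sum()/w[q].clip(0).sum(),r))
R=[]
for r in range(290,312):
    w=225-g[r,575:615]; k=int(np.argmax(w[2:-2]))+2; q=np.arange(k-2,k+3)
    if (w<50).sum()>25: R.append((575+(w[q].clip(0)*q).sum()/w[q].clip(0).sum(),r))
'''+t[b:]
t=t.replace("l=fitl(L,.0205)","l=fitl(L,.014)").replace('"L",[(round(l[0],1),l[1]) for l in L]','"L",[round(float(l[0]),1) for l in L],"R",[(round(float(l[0]),1),l[1]) for l in R]')
t+='''
P=np.array([ray(c,p,.0205)[:2] for p in R]); 
if len(R): print("rail line vs floor line x (jig) mm",np.round(np.median(P@ex)*1e3,2),np.round(m(l)@ex*1e3,2))
'''
open("e.py","w").write(t)
E
python3 e.py
```

```text
clock: 6.1
position: [0.5098, -0.1521, 0.0201]
ee_rot: [0.0, 0.69, 0.724, -0.0]
contact_force: [-0.1, -0.2, 1.1]
width: -0.0003
gripper_force: 0.5
E [582, 582, 580, 580, 580, 578, 578, 576, 576, 576, 574, 574, 574, 572, 572, 570, 570, 570, 570] L [615.8, 614.9, 614.0, 613.1, 612.4, 611.5, 610.7, 609.9, 609.0, 608.2, 607.3, 606.6, 605.8, 604.9, 604.0, 603.1, 602.4, 601.6, 600.8] R [(605.9, 295), (612.7, 296), (612.6, 297), (612.4, 298), (612.2, 299), (612.1, 300), (611.2, 301), (610.3, 302), (611.0, 303), (610.1, 304), (609.2, 305), (611.0, 306), (610.0, 307), (612.0, 308), (611.0, 309), (612.0, 310), (612.0, 311)]
gap mm 23.39 line [ 0.6663 -0.148 ] angles 177.37952 177.18129
rail line vs floor line x (jig) mm 662.85 658.69
```

```bash
python3 -m handwheel '[[[0,0,0.5],[0,0,0],1],[[0,0,0],[0,0,0],1]]'; python3 -m handwheel '[[[0,0,0.5],[0,0,0],1],[[0,0,0],[0,0,0],1]]'
```

```text
clock: 6.4
position: [0.5098, -0.1522, 0.0201]
ee_rot: [0.0, 0.69, 0.724, 0.0]
contact_force: [-0.6, -0.3, 4.6]
width: 0.0002
gripper_force: 2.6
clock: 6.65
position: [0.5098, -0.1521, 0.02]
ee_rot: [0.0, 0.69, 0.724, 0.0]
contact_force: [-3.0, 0.4, 9.4]
width: 0.0002
gripper_force: 4.4
```

Stiffness is about 8–9 N/mm and the force is now 9.4 N, which is in the right range. I'll start dragging along +y of the tool (jig +x).

```bash
python3 -m handwheel '[[[0,1,0],[0,0,0],1],[[0,1,0],[0,0,0],1],[[0,1,0],[0,0,0],1],[[0,1,0],[0,0,0],1],[[0,1,0],[0,0,0],1],[[0,1,0],[0,0,0],1]]'; python3 e.py
```

```text
clock: 7.4
position: [0.5141, -0.1519, 0.02]
ee_rot: [-0.001, 0.69, 0.724, -0.001]
contact_force: [-4.9, -0.6, 11.5]
width: -0.0003
gripper_force: 5.8
E [584, 582, 582, 580, 580, 580, 578, 578, 578, 576, 576, 574, 574, 574, 572, 572, 570, 570, 570] L [608.8, 607.9, 607.1, 606.3, 605.4, 604.7, 603.9, 603.0, 602.2, 601.4, 600.6, 599.8, 599.0, 598.1, 597.3, 596.4, 595.7, 594.9, 594.0] R []
gap mm 19.13 line [ 0.6664 -0.148 ] angles 177.64229 177.288
```

The blank follows without slipping: the TCP moved 4.3 mm and the gap closed 4.3 mm. I'll ease the pressure slightly and continue.

```bash
python3 -m handwheel '[[[0,1,-0.15],[0,0,0],1],[[0,1,0],[0,0,0],1],[[0,1,0],[0,0,0],1],[[0,1,0],[0,0,0],1],[[0,1,0],[0,0,0],1],[[0,1,0],[0,0,0],1]]';python3 -m handwheel '[[[0,1,0],[0,0,0],1],[[0,1,0],[0,0,0],1],[[0,1,0],[0,0,0],1],[[0,1,0],[0,0,0],1],[[0,1,0],[0,0,0],1],[[0,1,0],[0,0,0],1]]'; python3 e.py
```

```text
clock: 8.2
position: [0.5201, -0.1517, 0.02]
ee_rot: [-0.001, 0.69, 0.724, -0.001]
contact_force: [-5.2, -0.7, 10.9]
width: 0.0001
gripper_force: 5.2
clock: 8.95
position: [0.5261, -0.1514, 0.02]
ee_rot: [-0.001, 0.69, 0.724, -0.001]
contact_force: [-4.1, -1.1, 9.5]
width: -0.0
gripper_force: 5.1
E [586, 586, 582, 580, 580, 580, 578, 578, 576, 576, 576, 574, 574, 574, 572, 572, 572, 574, 570] L [617.1, 624.0, 619.2, 624.0, 622.4, 625.0, 626.1, 626.0, 623.5, 622.5] R []
gap mm 32.08 line [ 0.6914 -0.148 ] angles 177.1976 155.76321
```

```bash
python3 -m handwheel '[[[0,1,0],[0,0,0],1],[[0,1,0],[0,0,0],1],[[0,1,0],[0,0,0],1],[[0,0.8,0],[0,0,0],1],[[0,0.5,0],[0,0,0],1],[[0,0,0],[0,0,0],1]]'; python3 - <<'E'
from h import *
c=cam("wrist"); im=vision.get_image("wrist")
cv2.imwrite("pics/w3.png",cv2.resize(im[180:300,520:640],None,fx=5,fy=5,interpolation=cv2.INTER_NEAREST))
j=np.load("jig.npy"); ex=np.array([np.cos(j[2]),np.sin(j[2])]);ey=np.array([-ex[1],ex[0]])
# predicted line pixel on floor / blank-top level, y=-10
for z in(.014,.020): print(z,[proj(c,np.r_[j[:2]+.086*ex+y*ey,z]).round(1) for y in(-.02,0)])
E
```

```text
clock: 9.75
position: [0.5306, -0.1512, 0.02]
ee_rot: [-0.001, 0.69, 0.724, -0.001]
contact_force: [-4.9, -1.3, 9.9]
width: -0.0004
gripper_force: 4.9
0.014 [array([562.2, 273.3]), array([570.3, 240.3])]
0.02 [array([570.9, 279.1]), array([579.5, 245.1])]
```

View pics/w3.png

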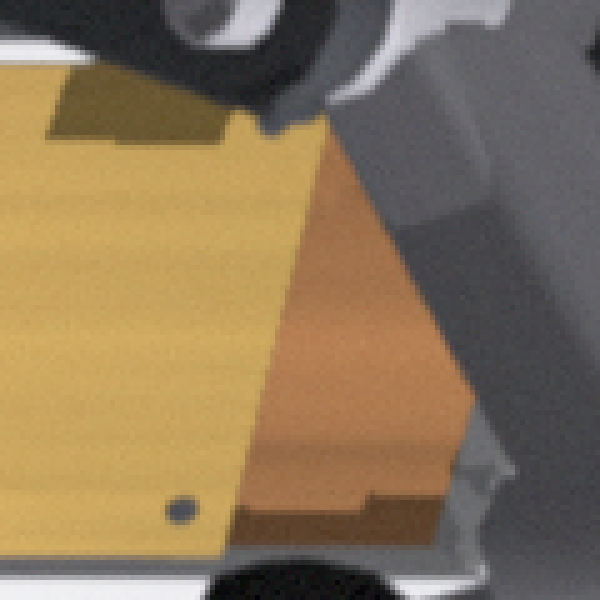

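The edge is at about px (577,240) and the line is predicted at about (581,240), so ≈2.7 mm remains. The blank now hides the floor line, so I'll unload, lift, and look from straight above the line.

```bash
python3 -m handwheel '[[[0,-0.8,0],[0,0,0],1],[[0,-0.7,-0.5],[0,0,0],1],[[0,0,-1],[0,0,0],1],[[0,0,-5],[0,0,0],1],[[0,0,-20],[0,0,0],1],[[0,0,-40],[0,0,0],1],[[0,0,-45],[0,0,0],1],[[-10,30,-40],[0,0,0],1],[[-15,40,0],[0,0,0],1],[[-14,44,0],[0,0,0],1],[[0,30,0],[0,0,0],1],[[0,0,10],[0,0,0],1],[[0,0,0],[0,0,0],1],[[0,0,0],[0,0,0],1]]'
cat > v.py <<'E'
from h import *
import sys
c=cam("wrist"); im=vision.get_image("wrist")
j=np.load("jig.npy"); ex=np.array([np.cos(j[2]),np.sin(j[2])]);ey=np.array([-ex[1],ex[0]])
J=lambda x,y,z:np.r_[j[:2]+x/1e3*ex+y/1e3*ey,z/1e3]
p=proj(c,J(86,0,20)); print("line centre px",p.round(1))
x,y=int(p[0])-60,max(int(p[1])-60,0); print("crop origin",x,y)
cv2.imwrite(sys.argv[1],cv2.resize(im[y:y+110,x:x+120],None,fx=5,fy=5,interpolation=cv2.INTER_NEAREST)); cv2.imwrite("pics/raw_"+sys.argv[1][5:],im)
h=cv2.cvtColor(im,cv2.COLOR_BGR2HSV); g=cv2.cvtColor(im,cv2.COLOR_BGR2GRAY)
for yy in (45,38,33,20,10,0,-10,-20,-32,-37,-42):
    a=proj(c,J(86,yy,20)); r=int(round(a[1])); k=int(a[0]); print(yy,r,k-10,"V",g[r,k-10:k+9].tolist(),"H",h[r,k-10:k+9,0].tolist() if abs(yy)<29 else "")
E
python3 v.py pics/w4.png
```

```text
clock: 11.55
position: [0.675, -0.1831, 0.1607]
ee_rot: [-0.0, 0.69, 0.724, -0.0]
contact_force: [0.2, -0.2, -0.0]
width: 0.0002
gripper_force: 0.0
line centre px [313.4 143.3]
crop origin 253 83
45 93 303 V [248, 251, 250, 249, 250, 250, 250, 250, 248, 214, 165, 243, 252, 250, 250, 249, 249, 251, 250] H 
38 101 303 V [242, 247, 247, 246, 246, 247, 245, 246, 245, 211, 162, 237, 247, 246, 246, 247, 245, 246, 245] H 
33 107 303 V [248, 249, 248, 248, 248, 248, 248, 249, 247, 217, 166, 242, 251, 249, 249, 248, 248, 248, 248] H 
20 122 303 V [187, 184, 188, 186, 186, 188, 191, 180, 126, 115, 80, 100, 132, 142, 144, 144, 142, 142, 144] H [20, 20, 20, 20, 21, 21, 21, 19, 18, 13, 12, 15, 14, 13, 14, 14, 14, 13, 13]
10 133 303 V [189, 191, 190, 192, 194, 192, 195, 184, 125, 115, 85, 97, 125, 133, 132, 131, 133, 131, 134] H [21, 21, 21, 21, 21, 21, 21, 20, 18, 14, 13, 14, 13, 14, 13, 14, 14, 14, 14]
0 143 303 V [193, 191, 195, 191, 193, 190, 195, 187, 116, 77, 71, 100, 140, 144, 142, 142, 145, 144, 141] H [21, 21, 21, 21, 21, 21, 21, 20, 19, 14, 14, 14, 14, 13, 13, 13, 13, 14, 13]
-10 154 303 V [189, 192, 190, 190, 190, 192, 194, 182, 119, 77, 68, 103, 144, 152, 152, 148, 148, 150, 151] H [20, 20, 21, 21, 21, 21, 21, 20, 18, 14, 12, 12, 13, 13, 14, 13, 13, 13, 14]
-20 164 303 V [189, 159, 146, 166, 191, 193, 195, 184, 136, 125, 96, 88, 127, 139, 137, 138, 137, 136, 136] H [20, 19, 20, 20, 21, 21, 21, 20, 18, 14, 12, 13, 13, 13, 13, 13, 13, 14, 14]
-32 176 303 V [251, 251, 250, 250, 251, 251, 251, 251, 252, 246, 172, 188, 249, 252, 251, 251, 251, 251, 251] H 
-37 181 303 V [247, 247, 247, 247, 248, 247, 247, 248, 249, 243, 162, 184, 244, 249, 248, 248, 247, 248, 248] H 
-42 186 303 V [249, 249, 249, 249, 250, 250, 250, 249, 250, 248, 187, 172, 246, 251, 250, 250, 249, 249, 249] H
```

View pics/w4.png

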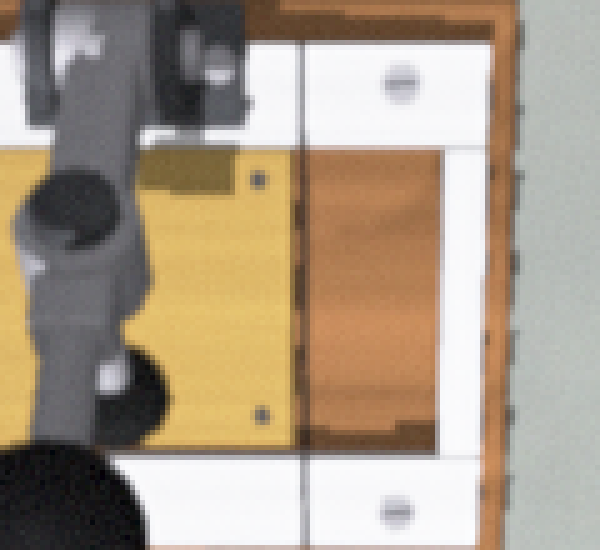

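From above, the line at mid-width is at px column ≈313.1 and the blank's end at ≈310.6, parallel to it. At 0.956 mm/px the remaining gap is 2.4 mm, which fits the expected 2.6. I'll go back and touch down again.

```bash
python3 -m handwheel '[[[0,-20,-10],[0,0,0],1],[[14,-42,0],[0,0,0],1],[[14.6,-45,0],[0,0,0],1],[[10,-35.8,30],[0,0,0],1],[[0,0,45],[0,0,0],1],[[0,0,40],[0,0,0],1],[[0,0,20],[0,0,0],1],[[0,0,7],[0,0,0],1],[[0,0,3],[0,0,0],1],[[0,0,1],[0,0,0],1],[[0,0,0],[0,0,0],1]]'
```

```text
clock: 12.98
position: [0.5322, -0.1517, 0.0255]
ee_rot: [0.001, 0.69, 0.724, 0.0]
contact_force: [-0.2, -0.4, -0.6]
width: 0.0002
gripper_force: 0.0
```

```bash
python3 -m handwheel '[[[0,0,0.7],[0,0,0],1],[[0,0,0.7],[0,0,0],1],[[0,0,0.7],[0,0,0],1],[[0,0,0.7],[0,0,0],1],[[0,0,0.7],[0,0,0],1],[[0,0,0.7],[0,0,0],1],[[0,0,0.5],[0,0,0],1],[[0,0,0.5],[0,0,0],1],[[0,0,0],[0,0,0],1]]'
```

```text
clock: 14.1
position: [0.5318, -0.1515, 0.0201]
ee_rot: [0.0, 0.69, 0.724, 0.0]
contact_force: [-1.8, 0.8, 5.6]
width: 0.0002
gripper_force: 2.5
```

```bash
python3 -m handwheel '[[[0,0,0.4],[0,0,0],1],[[0,0,0],[0,0,0],1]]';  python3 -m handwheel '[[[0,0.8,0],[0,0,0],1],[[0,0.8,0],[0,0,0],1],[[0,0.7,0],[0,0,0],1],[[0,0.7,0],[0,0,0],1],[[0,0,0],[0,0,0],1]]'
```

```text
clock: 14.35
position: [0.5318, -0.1515, 0.0201]
ee_rot: [0.0, 0.69, 0.724, 0.0]
contact_force: [-1.9, 0.8, 7.5]
width: -0.0001
gripper_force: 3.9
clock: 14.98
position: [0.5334, -0.1514, 0.02]
ee_rot: [-0.001, 0.69, 0.724, -0.001]
contact_force: [-5.0, -0.3, 9.6]
width: 0.0001
gripper_force: 5.0
```

```bash
python3 -m handwheel '[[[0,0.4,0],[0,0,0],1],[[0,0.4,0],[0,0,0],1],[[0,0,0],[0,0,0],1]]'
```

```text
clock: 15.35
position: [0.5341, -0.1514, 0.02]
ee_rot: [-0.001, 0.69, 0.724, -0.001]
contact_force: [-4.9, -0.7, 9.5]
width: -0.0
gripper_force: 5.0
```

```bash
python3 -m handwheel '[[[0,-0.8,0],[0,0,0],1],[[0,-0.7,-0.5],[0,0,0],1],[[0,0,-1],[0,0,0],1],[[0,0,-5],[0,0,0],1],[[0,0,-20],[0,0,0],1],[[0,0,-40],[0,0,0],1],[[0,0,-45],[0,0,0],1],[[-10,30,-40],[0,0,0],1],[[-15,40,0],[0,0,0],1],[[-13,40,0],[0,0,0],1],[[0,29,0],[0,0,0],1],[[0,0,10],[0,0,0],1],[[0,0,0],[0,0,0],1],[[0,0,0],[0,0,0],1]]'
python3 v.py pics/w5.png
```

```text
clock: 17.1
position: [0.6735, -0.1826, 0.1605]
ee_rot: [-0.001, 0.69, 0.724, -0.0]
contact_force: [-0.2, 0.5, 0.8]
width: -0.0002
gripper_force: 0.0
line centre px [315. 144.]
crop origin 254 83
45 94 304 V [243, 251, 249, 248, 249, 249, 249, 249, 250, 243, 156, 164, 244, 250, 249, 249, 249, 248, 249] H 
38 102 304 V [237, 248, 246, 246, 246, 245, 246, 246, 247, 240, 154, 156, 241, 248, 246, 245, 246, 246, 247] H 
33 108 304 V [243, 249, 248, 247, 247, 247, 248, 248, 249, 244, 183, 166, 244, 249, 249, 248, 248, 248, 248] H 
20 122 304 V [185, 185, 185, 184, 177, 178, 185, 189, 189, 188, 176, 99, 93, 132, 143, 138, 140, 141, 139] H [20, 20, 20, 20, 20, 20, 20, 21, 20, 20, 20, 20, 12, 13, 14, 13, 14, 13, 14]
10 133 304 V [190, 191, 194, 189, 194, 191, 194, 191, 193, 192, 182, 117, 112, 126, 132, 131, 132, 137, 134] H [21, 21, 21, 21, 21, 21, 21, 21, 21, 21, 20, 19, 14, 13, 13, 13, 13, 13, 14]
0 144 304 V [191, 192, 193, 193, 193, 189, 192, 193, 193, 195, 183, 121, 131, 147, 147, 144, 148, 143, 146] H [21, 21, 21, 21, 21, 21, 21, 21, 21, 21, 20, 18, 13, 14, 14, 14, 14, 13, 13]
-10 155 305 V [188, 189, 191, 191, 192, 189, 190, 191, 193, 187, 110, 91, 138, 153, 147, 150, 148, 150, 153] H [20, 21, 21, 21, 21, 21, 20, 21, 21, 20, 19, 14, 13, 13, 13, 14, 14, 13, 14]
-20 165 305 V [193, 193, 184, 148, 135, 159, 190, 193, 194, 182, 117, 109, 133, 135, 135, 135, 137, 134, 139] H [21, 20, 19, 19, 19, 20, 21, 21, 21, 20, 19, 13, 14, 13, 13, 13, 13, 13, 13]
-32 177 305 V [249, 249, 249, 249, 249, 250, 249, 250, 248, 213, 168, 242, 250, 250, 249, 249, 249, 249, 250] H 
-37 182 305 V [248, 247, 247, 248, 247, 247, 248, 249, 246, 214, 165, 240, 248, 248, 248, 247, 248, 248, 247] H 
-42 187 305 V [249, 250, 250, 250, 249, 249, 249, 250, 250, 239, 186, 244, 251, 250, 249, 250, 250, 249, 250] H
```

View pics/w5.png

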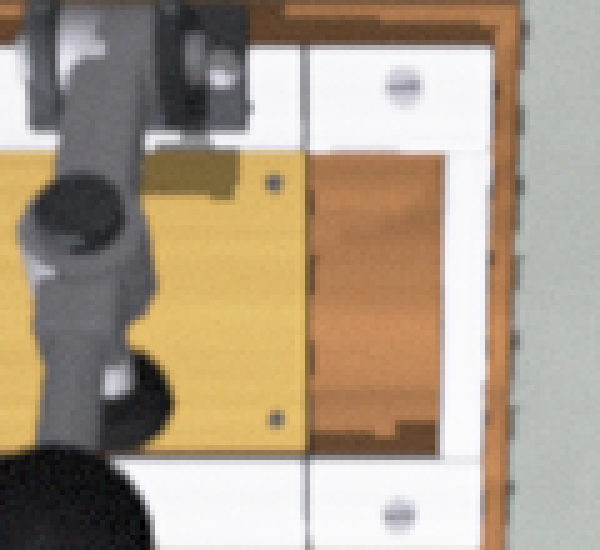

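The blank's end is at px ≈314.55 and the line at ≈314.65 at mid-width, so they agree within about 0.1 mm. Next I'll locate the ball on its known arc.

```bash
python3 - <<'E'
from h import *
c=cam("wrist"); im=cv2.imread("pics/raw_w5.png"); g=cv2.cvtColor(im,cv2.COLOR_BGR2GRAY)
m=cv2.inRange(g,0,45); m[:168]=0; m[205:]=0; m[:,:225]=0; m[:,300:]=0
k=max(cv2.findContours(m,cv2.RETR_EXTERNAL,cv2.CHAIN_APPROX_NONE)[0],key=cv2.contourArea); (u,v),r=cv2.minEnclosingCircle(k); print("ball",u,v,r,cv2.boundingRect(k))
j=np.load("jig.npy"); ex=np.array([np.cos(j[2]),np.sin(j[2])]);ey=np.array([-ex[1],ex[0]])
best=[]
for a in np.arange(.75,1.15,.05):
    B=np.r_[j[:2]+.056*ex+(.043-.092*np.cos(a))*ey,.0525+.092*np.sin(a)]; p=proj(c,B); depth=(c[1]@B+c[2])[2]
    print(a.round(2),p.round(1),"r",(297*.013/depth).round(1),"y,z",((.043-.092*np.cos(a))*1e3).round(1),(B[2]*1e3).round(1))
s=readout.get_state(); d=np.array(s["position"])[:2]-j[:2]; print("tcp jig",d@ex*1e3,d@ey*1e3,s["position"][2])
E
```

```text
ball 264.08941650390625 190.4039764404297 20.028032302856445 (245, 172, 39, 33)
0.75 [266.  195.4] r 19.7 y,z -24.3 115.2
0.8 [264.8 191.9] r 20.1 y,z -21.1 118.5
0.85 [263.6 188. ] r 20.5 y,z -17.7 121.6
0.9 [262.4 183.7] r 21.0 y,z -14.2 124.6
0.95 [261.3 178.8] r 21.4 y,z -10.5 127.3
1.0 [260.1 173.5] r 21.8 y,z -6.7 129.9
1.05 [258.9 167.7] r 22.2 y,z -2.8 132.3
1.1 [257.7 161.4] r 22.6 y,z 1.3 134.5
tcp jig 92.34008400476924 -39.060349406489166 0.1609058769276555
```

The ball fits angle ≈0.81, giving jig (56, -20.5, 119). I'll move above it half-open, descend and pinch.

```bash
python3 -m handwheel '[[[5,-9,-5],[0,0,0],0],[[7,-14,0],[0,0,0],0],[[6.6,-13.3,0],[0,0,0],0],[[0,0,0],[0,0,0],0],[[0,0,0],[0,0,0],0]]' 40
python3 - <<'E'
from h import *
j=np.load("jig.npy"); ex=np.array([np.cos(j[2]),np.sin(j[2])]);ey=np.array([-ex[1],ex[0]])
s=readout.get_state(); d=np.array(s["position"])[:2]-j[:2]; print("tcp jig",d@ex*1e3,d@ey*1e3,s["position"][2],s["width"])
cv2.imwrite("pics/w6.png",vision.get_image("wrist")[120:400,120:520])
E
```

```text
clock: 17.77
position: [0.6379, -0.1661, 0.166]
ee_rot: [0.001, 0.69, 0.724, 0.0]
contact_force: [-0.6, 0.2, 1.1]
width: 0.0428
gripper_force: 0.0
tcp jig 57.25153169712986 -20.732047063539095 0.16599872298301005 0.0427879764960536
```

View pics/w6.png

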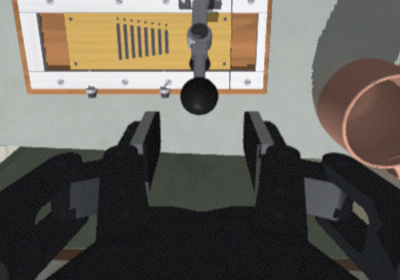

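The ball (crop px 199,96) is centred between the fingers (157 and 245). Descending and gripping.

```bash
python3 -m handwheel '[[[0,-1,20],[0,0,0],0],[[0,0,20],[0,0,0],0],[[0,0,15],[0,0,0],0],[[0,0,8],[0,0,0],0],[[0,0,4],[0,0,0],0],[[0,0,0],[0,0,0],0],[[0,0,0],[0,0,0],1],[[0,0,0],[0,0,0],1],[[0,0,0],[0,0,0],1],[[0,0,0],[0,0,0],1]]' 40
```

```text
clock: 19.08
position: [0.6362, -0.1663, 0.0993]
ee_rot: [0.0, 0.69, 0.724, -0.0]
contact_force: [-3.2, -0.6, 5.9]
width: 0.0236
gripper_force: 39.2
```

```bash
python3 -m handwheel '[[[-3.5,0,3.6],[0,0,0],1],[[-3.5,0,3.7],[0,0,0],1],[[-2.8,0,3.7],[0,0,0],1],[[-2.7,0,3.7],[0,0,0],1]]' 40; python3 -m handwheel '[[[-2.4,0,3.9],[0,0,0],1],[[-2.4,0,3.9],[0,0,0],1],[[-2,0,4.1],[0,0,0],1],[[-2,0,4.2],[0,0,0],1],[[-1.6,0,4.3],[0,0,0],1],[[-1.6,0,4.3],[0,0,0],1]]' 40
```

```text
clock: 19.58
position: [0.6369, -0.1787, 0.0847]
ee_rot: [0.0, 0.69, 0.724, -0.0]
contact_force: [-3.6, -0.2, 5.7]
width: 0.0237
gripper_force: 39.8
clock: 20.32
position: [0.6374, -0.1907, 0.0597]
ee_rot: [0.0, 0.69, 0.724, -0.0]
contact_force: [-3.2, -0.4, 4.8]
width: 0.024
gripper_force: 41.1
```

```bash
python3 -m handwheel '[[[-1.2,0,4.4],[0,0,0],1],[[-1.1,0,4.5],[0,0,0],1],[[-0.7,0,4.5],[0,0,0],1],[[-0.6,0,4.6],[0,0,0],1],[[-0.3,0,3],[0,0,0],1],[[-0.1,0,2],[0,0,0],1],[[0,0,0],[0,0,0],1]]' 40;python3 -m handwheel '[[[-0.1,0,1],[0,0,0],1],[[0,0,1],[0,0,0],1],[[0,0,1],[0,0,0],1],[[0,0,0],[0,0,0],1]]' 40
```

```text
clock: 21.2
position: [0.6376, -0.1946, 0.036]
ee_rot: [-0.0, 0.69, 0.724, -0.0]
contact_force: [-4.6, -1.4, 3.1]
width: 0.0238
gripper_force: 42.1
clock: 21.7
position: [0.6376, -0.1948, 0.0334]
ee_rot: [-0.0, 0.69, 0.724, -0.0]
contact_force: [-5.0, -1.9, 6.3]
width: 0.0239
gripper_force: 42.3
```

```bash
python3 -m handwheel '[[[0,0,0.8],[0,0,0],1],[[0,0,0.8],[0,0,0],1],[[0,0,0],[0,0,0],1]]' 40;python3 -m handwheel '[[[0,0,0.8],[0,0,0],1],[[0,0,0.8],[0,0,0],1],[[0,0,0],[0,0,0],1]]' 40
```

```text
clock: 22.08
position: [0.6376, -0.1948, 0.0319]
ee_rot: [0.0, 0.69, 0.724, -0.0]
contact_force: [-5.9, -2.7, 6.2]
width: 0.0243
gripper_force: 42.4
clock: 22.45
position: [0.6376, -0.1947, 0.0303]
ee_rot: [-0.0, 0.69, 0.724, -0.0]
contact_force: [-5.6, -2.0, 5.6]
width: 0.024
gripper_force: 42.6
```

```bash
python3 -m handwheel '[[[0,0,0.8],[0,0,0],1],[[0,0,0.8],[0,0,0],1],[[0,0,0],[0,0,0],1]]' 40;python3 -m handwheel '[[[0,0,0.8],[0,0,0],1],[[0,0,0.8],[0,0,0],1],[[0,0,0],[0,0,0],1]]' 40; python3 - <<'E'
from h import *
vision.get_image("side")
im=vision.get_image("side"); cv2.imwrite("pics/s7.png",cv2.resize(im[200:310,270:430],None,fx=5,fy=5,interpolation=cv2.INTER_CUBIC))
E
```

```text
clock: 22.82
position: [0.6376, -0.1947, 0.0289]
ee_rot: [0.0, 0.69, 0.724, -0.0]
contact_force: [-5.2, -1.3, 6.4]
width: 0.0236
gripper_force: 42.6
clock: 23.2
position: [0.6376, -0.1945, 0.0273]
ee_rot: [-0.0, 0.69, 0.724, -0.0]
contact_force: [-5.1, -2.5, 6.8]
width: 0.0237
gripper_force: 42.8
```

View pics/s7.png

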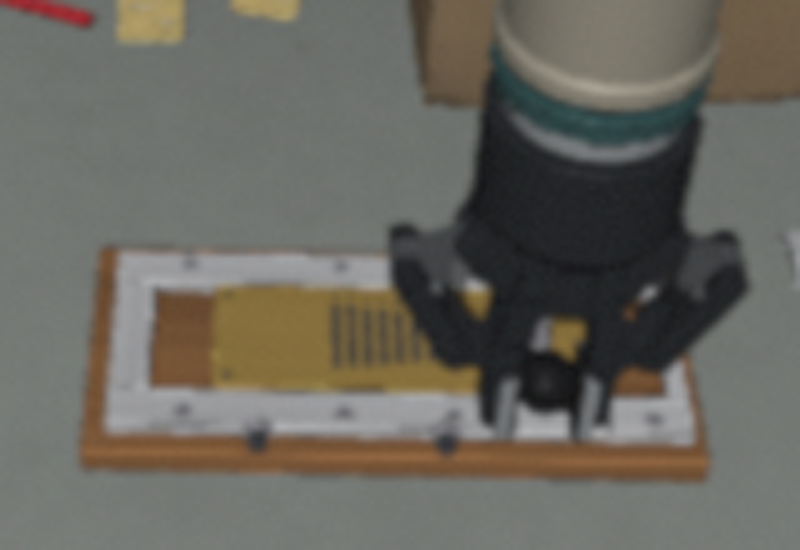

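```bash
python3 - <<'E'
from h import *
c=cam("side"); j=np.load("jig.npy"); ex=np.array([np.cos(j[2]),np.sin(j[2])]);ey=np.array([-ex[1],ex[0]])
for a in (-.05,0,.03,.06,.1,.15,.2):
    print(a,proj(c,np.r_[j[:2]+.056*ex+(.043-.092*np.cos(a))*ey,.0525+.092*np.sin(a)]).round(1))
# control: board near-right corners, top z 14
for x,y in((126,-56),(-126,-56)): print(x,y,proj(c,np.r_[j[:2]+x/1e3*ex+y/1e3*ey,.014]).round(1))
s=readout.get_state(); d=np.array(s["position"])[:2]-j[:2]; print("tcp jig",d@ex*1e3,d@ey*1e3,s["position"][2])
E
```

```text
-0.05 [378.6 277.5]
0 [378.9 276. ]
0.03 [379.  275.1]
0.06 [379.2 274.1]
0.1 [379.4 272.7]
0.15 [379.6 271. ]
0.2 [379.8 269.1]
126 -56 [412.3 292.1]
-126 -56 [285.5 289.5]
tcp jig 55.642779295026614 -49.17681084380291 0.02732493099279668
```

```bash
python3 -m handwheel '[[[0,0,0.7],[0,0,0],1],[[0,0,0.7],[0,0,0],1],[[0,0,0],[0,0,0],1]]' 40;python3 -m handwheel '[[[0,0,0.7],[0,0,0],1],[[0,0,0.7],[0,0,0],1],[[0,0,0],[0,0,0],1]]' 40
```

```text
clock: 23.68
position: [0.6376, -0.1945, 0.0265]
ee_rot: [0.0, 0.69, 0.724, -0.0]
contact_force: [-5.6, -0.9, 10.1]
width: 0.0238
gripper_force: 43.0
clock: 24.05
position: [0.6376, -0.1945, 0.0262]
ee_rot: [0.0, 0.69, 0.724, -0.0]
contact_force: [-6.9, -0.2, 14.7]
width: 0.0237
gripper_force: 43.5
```

The force now rises without motion, so the lever is at its stop. One more small push, then release and retreat straight up.

```bash
python3 -m handwheel '[[[0,0,0.8],[0,0,0],1],[[0,0,0],[0,0,0],1]]' 40;python3 -m handwheel '[[[0,0,-1.5],[0,0,0],1],[[0,0,0],[0,0,0],0],[[0,0,0],[0,0,0],0],[[0,0,0],[0,0,0],0],[[0,0,0],[0,0,0],0],[[0,0,-5],[0,0,0],0],[[0,0,-20],[0,0,0],0],[[0,0,-40],[0,0,0],0],[[0,0,-45],[0,0,0],0],[[0,20,-20],[0,0,0],0],[[0,17,-3],[0,0,0],0],[[10,0,0],[0,0,0],0],[[0,0,0],[0,0,0],0],[[0,0,0],[0,0,0],0]]' 40; python3 v.py pics/w8.png
```

```text
clock: 24.3
position: [0.6376, -0.1945, 0.0261]
ee_rot: [0.0, 0.69, 0.724, -0.0]
contact_force: [-7.1, 0.7, 19.1]
width: 0.0237
gripper_force: 43.7
clock: 26.05
position: [0.6734, -0.1824, 0.1572]
ee_rot: [-0.001, 0.69, 0.724, -0.0]
contact_force: [-0.4, 0.1, 0.4]
width: 0.043
gripper_force: 0.0
line centre px [315.1 144.5]
crop origin 255 84
45 94 304 V [243, 249, 247, 247, 247, 247, 248, 248, 249, 241, 153, 157, 243, 249, 248, 247, 247, 248, 248] H 
38 102 304 V [234, 246, 244, 245, 245, 244, 244, 245, 246, 241, 177, 159, 237, 246, 244, 245, 245, 246, 244] H 
33 108 304 V [242, 248, 246, 246, 246, 246, 245, 246, 248, 242, 181, 163, 242, 249, 247, 247, 247, 246, 246] H 
20 123 304 V [182, 184, 181, 184, 179, 182, 186, 182, 183, 186, 175, 102, 88, 131, 142, 139, 141, 139, 143] H [20, 20, 20, 20, 20, 20, 20, 20, 20, 20, 20, 20, 14, 14, 14, 13, 14, 14, 14]
10 134 305 V [187, 185, 187, 188, 186, 188, 186, 187, 191, 182, 113, 112, 122, 125, 130, 130, 129, 129, 131] H [20, 21, 21, 21, 20, 20, 21, 20, 21, 20, 18, 13, 13, 13, 13, 14, 14, 13, 13]
0 145 305 V [192, 190, 190, 192, 193, 190, 19
[... 156 characters left out ...]
[184, 188, 186, 186, 188, 188, 189, 190, 190, 178, 108, 89, 139, 148, 147, 146, 149, 147, 145] H [20, 21, 20, 20, 21, 20, 21, 21, 20, 20, 19, 14, 13, 14, 13, 13, 14, 14, 13]
-20 166 305 V [184, 192, 169, 136, 128, 156, 188, 191, 192, 179, 118, 111, 131, 137, 133, 135, 138, 135, 136] H [20, 21, 20, 18, 18, 19, 20, 21, 21, 20, 19, 13, 14, 14, 14, 14, 14, 14, 14]
-32 178 305 V [249, 247, 247, 248, 248, 248, 247, 248, 247, 214, 166, 242, 249, 249, 249, 247, 248, 248, 248] H 
-37 183 305 V [246, 246, 245, 246, 246, 246, 245, 246, 248, 238, 158, 212, 245, 247, 247, 247, 246, 247, 246] H 
-42 188 305 V [249, 248, 247, 248, 248, 249, 249, 248, 250, 243, 168, 219, 249, 249, 249, 248, 249, 248, 248] H
```

View pics/w8.png

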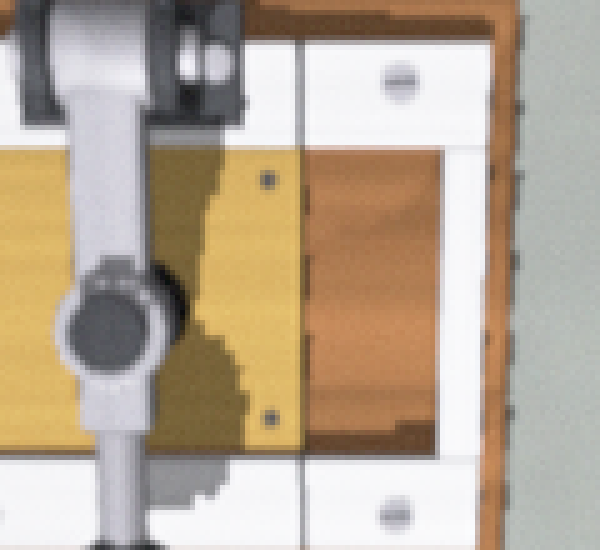

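The blank's end is still on the line and the lever lies across the bed with its foot on the blank. I'll check the ball against angle 0.

```bash
python3 - <<'E'
from h import *
c=cam("wrist"); im=cv2.imread("pics/raw_w8.png"); g=cv2.cvtColor(im,cv2.COLOR_BGR2GRAY)
m=cv2.inRange(g,0,50); m[:188]=0; m[240:]=0; m[:,:260]=0; m[:,:].T[300:]=0
k=max(cv2.findContours(m,cv2.RETR_EXTERNAL,cv2.CHAIN_APPROX_NONE)[0],key=cv2.contourArea); print(cv2.minEnclosingCircle(k),cv2.boundingRect(k))
j=np.load("jig.npy"); ex=np.array([np.cos(j[2]),np.sin(j[2])]);ey=np.array([-ex[1],ex[0]])
for a in (0,.03,.06,.1,.2):
    B=np.r_[j[:2]+.056*ex+(.043-.092*np.cos(a))*ey,.0525+.092*np.sin(a)]; print(a,proj(c,B).round(1),297*.013/(c[1]@B+c[2])[2])
E
```

```text
((279.7926940917969, 205.23170471191406), 13.905662536621094) (266, 193, 28, 27)
0 [279.9 204.6] 14.874496312123599
0.03 [279.5 205.5] 15.029188090060014
0.06 [279.  206.3] 15.188299621913766
0.1 [278.4 207.3] 15.407376796926455
0.2 [276.8 209.1] 15.990057443547334
```

```bash
python3 -c "
from rig import manip; print(manip.sign_off())"
```

```text
the job is handed in; nothing more can be done
None
```

The blank's far end is on the scribed line (about 0.1 mm measured), the lever is folded down to its stop with the foot on the blank, fingertip pressure read about 11.5 N at most, and I handed in at about 26 s.

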